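# Mix the flux on the touch mixer

### The job

Shake up the flux: pick up the amber jar with the black cap, press it upright onto the middle of the touch mixer's sprung round pad until the pad is fully down, and keep it down for about a second. Then set the jar gently back down, upright, on the bare bench top and let go of it. Leave the jar with the blue cap where it stands.

Things in the scene. Friction and masses are not known exactly. Their poses are not given: they have to be found in the camera images.
- flux_jar: The jar to mix: round closed jar of amber brown with a cream label and a black knurled cap, 80 mm high overall, about 0.13 to 0.22 kg. Its body is 60 mm in diameter up to 62 mm above the bottom (grip it there, e.g. 45 mm above the bottom), the cap above is 52 mm in diameter. Rigid. Origin: centre of its underside; z points up through the cap. It starts upright on the bench (z = 0), in one of two places that it may swap with the blue-capped jar.
- paste_jar: The other jar, not to be disturbed: white and red round jar with a blue cap, 68 mm in diameter, 90 mm high. Origin: centre of its underside; z up.
- mixer_pad_top (a point): Centre of the upper face of the touch mixer's pad, moving with the pad. The pad is a flat black rubber disc, 94 mm in diameter, level, on a low round white mixer fixed to the bench (128 mm in diameter, black knob and green lamp on its front). Released, the pad face is 68 mm above the bench; fully down it is 58 mm above it, flush with the metal collar ring (102 to 116 mm diameter) around it. z points up.
- mixer_pad (a joint): How far the pad is pressed down, in m: 0 = released, 0.010 = fully down on its stop. Sprung: it starts to yield at about 3 N and takes about 9 N to be fully down; the jar's own weight does not press it in, and it springs back when relieved.
Mind the look-alikes: they are no part of the job. What is shaped like the flux_jar but green or purple is not meant.

How it is judged:
On the way:
1. the amber jar, upright and on the middle of the pad, holds the pad fully down (value of joint mixer_pad above 0.008 m and horizontal distance between flux_jar and mixer_pad_top below 0.018 m and z of flux_jar in the frame of mixer_pad_top below 0.004 m and angle between flux_jar's own z axis and vertical below 0.18 rad), for 0.5 s.
At the end, for the whole second after the job is handed in: The amber jar stands upright (within 8 degrees) and at rest on the bare bench top (underside within 6 mm of it), released, and the mixer's pad has sprung back up (pressed less than 3 mm) (height (world z) of flux_jar between -0.006 and 0.006 m and angle between flux_jar's own z axis and vertical below 0.15 rad and linear speed of flux_jar below 0.02 m/s and value of joint mixer_pad below 0.003 m); the robot touches nothing.
It fails at once if the blue-capped jar is moved more than 30 mm (distance of paste_jar from where it was at the start of the episode above 0.03 m).
It fails at once if the amber jar is dropped or knocked (moves faster than 0.5 m/s while not held) (contact force between the fingers and flux_jar below 0.1 N and linear speed of flux_jar above 0.5 m/s).
It also fails if it takes over 56 s, if anything falls off the work surface, if the arm or the gripper's body presses on something with over 40 N, if the wrist force passes 120 N, or if a joint passes its speed limit or range.

### The arm

A 7-joint arm with a two-finger parallel gripper is mounted at the origin on a cart in front of the work surface, level with it; the furniture and walls round the work are solid. World frame = base frame: x ahead of the robot, y to its left, z up, the work surface at z = 0. Lengths are in m, angles in rad, forces in N, time in s.
With the tool pointing down it reaches from about 0.425 to 0.875 m from the base axis. Payload 4.7 kg.
Tool frame: the origin (TCP) lies on the centre line of the jaws, within the pads' length; the fingertips stand 14 mm ahead of it and the grasp point (between the pads) lies 5 mm behind it (env.tip_reach is the distance from the TCP to the fingertips, in m); z points along the fingers, x is the direction in which the jaws open and shut, and the axes are right-handed (so a half turn about z gives the same grasp; the last joint's range is limited). The gripper opens to 85 mm and grips with 20 to 120 N. Pads are 22 mm wide; open, the fingers measure 114 mm over their backs; the gripper's body (76 mm by 85 mm) begins 54 mm behind the grasp point. The pads swing forward as they close: fully open they stand 13 mm farther back than shut.
Start: joints at [1.233, 0.321, -0.07, 1.45, 0.023, 1.371, -0.057], TCP at [0.224, -0.61, 0.245] pointing down, gripper open.
Joint ranges: [-2.86, 2.86], [-0.3, 2.09], [-1.38, 1.24], [0.06, 2.45], [-1.56, 4.7], [0.09, 2.05], [-2.69, 2.69]. Speed limits (rad/s): [2.57, 2.57, 3.14, 3.14, 3.14, 3.14, 3.14].

### API

Orientations are given as a 3x3 rotation matrix whose columns are the frame's x, y, z axes.
In Python, from plant import env, effector, solver, telemetry, capture, camera_params, job_done gives the robot as it stands. The module is installed in compiled form; this text tells all that it offers. Calls block until the motion is done:
- env.movep(position, orientation): joint-space move of the TCP to a pose.
- env.move_linear(position, speed=0.15, attitude=None, contact_N=None): straight line of the TCP; attitude=None keeps the orientation; speed is the mean speed in m/s. With contact_N (N) it stops when the force on the tool has changed by that much, and returns True; else False.
- env.move_j(angles): joint-space move.
- effector.set_gripper(opening, f_grip=None): opening from 0.0 (shut) to 1.0 (fully open); f_grip is the grip in N (None keeps the last); returns when the fingers have stopped.
- env.pause(seconds).
- solver.solve_ik(position, orientation): joint angles nearest the present ones, or None.
- telemetry.get_state(): the state.
- capture(name): name is "scene" or "top" or "wrist"; returns the picture (400x640x3 uint8, red, green, blue); there is no depth.
- camera_params(name): a dict with "fx", "fy", "cx", "cy" (pixels), "extrinsics" (4x4, takes a point from camera to world coordinates). Camera axes: x right, y down, z forward; pixel columns grow to the right and rows downward; lengths in m; the calibration is good to about 2 mm. A picture is of the moment at which its call begins: read the wrist's pose just before it. camera_params takes no time and is no camera call; for the wrist camera it gives the pose at the moment of the call.
A pose or a line that the arm cannot do raises env.PlanningError and nothing moves.
- job_done(): hands the job in, once; it reports no verdict.
The state is a dict: "time_s": time; "joint_positions": joint angles; "joint_velocities": joint speeds; "joint_torque": joint torques, N m; "eef_pos": TCP position; "ee_rot": TCP orientation; "contact_force": force on the tool from outside, world axes, zero at the start; "moment": the same for the moment, N m; "width": opening from 0.0 (shut) to 1.0 (fully open).
Only numpy, scipy, OpenCV 4.12 (cv2) and the standard library are available. Lean on these libraries where they do the work, as an engineer would, in place of code of your own. Each camera call takes 0.05 s, during which the arm holds its last target. There are 200 camera calls.

## Working session

There is one attempt and no reset: what is moved stays moved. The work goes in short steps, each a Python script; the robot and the scene stay as the last script left them, time stands still between calls to the robot, and variables do not carry over. Pictures are saved under pics/ and viewed, about 8 in all and at most 12, crops included, and the job is handed in when it is done.

```bash
mkdir -p pics
python3 - <<'E'
from plant import *
import cv2,numpy as np
for n in("scene","top"):
    im=capture(n); cv2.imwrite(f"pics/{n}0.png",im[:,:,::-1]); p=camera_params(n)
    print(n,p['fx'],p['fy'],p['cx'],p['cy']); print(np.round(p['extrinsics'],3))
s=telemetry.get_state(); print(s['time_s'],s['eef_pos'],s['ee_rot'],s['contact_force'])
E
```

```text
scene 369.35454147318296 369.35454147318296 319.3851463718852 195.62696666367745
[[ 0.892 -0.358  0.276  0.219]
 [-0.452 -0.69   0.566 -0.414]
 [-0.012 -0.629 -0.777  0.721]
 [ 0.     0.     0.     1.   ]]
top 418.44445947344434 418.44445947344434 320.8732061088328 196.2041350478448
[[-0.014 -0.994  0.11   0.36 ]
 [-1.     0.012 -0.015  0.046]
 [ 0.013 -0.111 -0.994  0.96 ]
 [ 0.     0.     0.     1.   ]]
0.1 [ 0.22378502 -0.60975997  0.24429334] [[ 3.44608849e-01 -9.38746118e-01 -6.82977246e-04]
 [-9.38744661e-01 -3.44609519e-01  1.65539330e-03]
 [-1.78935449e-03  7.06780648e-05 -9.99998397e-01]] [-0.70272831 -0.01360832 -1.03775963]
```

View pics/scene0.png

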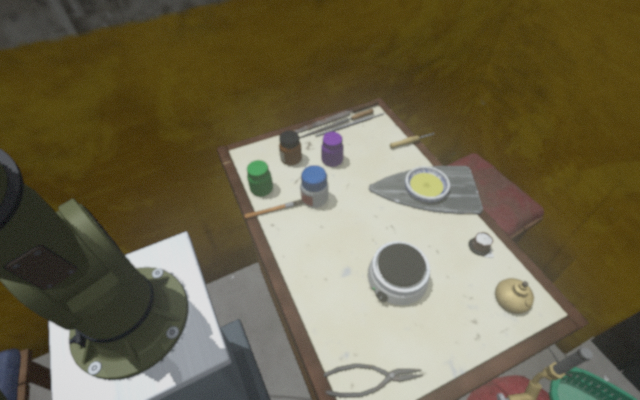

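View pics/top0.png

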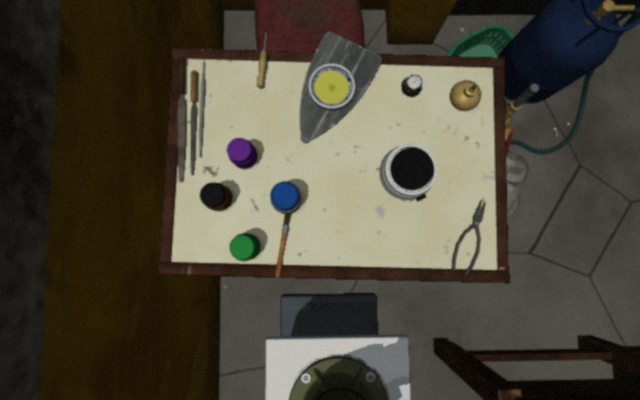

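The top view's candidates are: the black-capped amber jar (215,195), purple (241,152), green (244,246), the blue-capped jar (285,197) and a small black/white bottle (412,85). I choose (215,195). The mixer pad is at (413,168).

```bash
cat > h.py <<'E'
from plant import *
import cv2,numpy as np
def ray(n,uv,z,p=None):
    p=p or camera_params(n); T=np.array(p['extrinsics'])
    d=T[:3,:3]@[(uv[0]-p['cx'])/p['fx'],(uv[1]-p['cy'])/p['fy'],1]
    return T[:3,3]+d*(z-T[2,3])/d[2]
def blobs(m,amin=100):
    n,l,s,c=cv2.connectedComponentsWithStats(m.astype(np.uint8))
    return [(s[i,4],s[i,:4],c[i]) for i in range(1,n) if s[i,4]>amin]
def R(yaw):
    c,s=np.cos(yaw),np.sin(yaw); return np.array([[c,s,0],[s,-c,0],[0,0,-1.]])
E
python3 - <<'E'
from h import *
for n,boxs in (("top",{'amber':(195,172,240,215,.08),'pad':(375,140,440,205,.068),'blue':(268,178,304,216,.09),'purple':(222,135,260,170,.08),'green':(225,230,262,265,.08)}),
               ("scene",{'amber':(275,125,305,150,.08),'pad':(365,235,435,295,.068)})):
    im=cv2.imread(f"pics/{n}0.png"); hsv=cv2.cvtColor(im,cv2.COLOR_BGR2HSV)
    for k,(x0,y0,x1,y1,z) in boxs.items():
        c=hsv[y0:y1,x0:x1].astype(int)
        m={'amber':(c[...,2]<60),'pad':c[...,2]<75,'blue':(abs(c[...,0]-110)<12)&(c[...,1]>120),'purple':(abs(c[...,0]-140)<14)&(c[...,1]>120),'green':(abs(c[...,0]-62)<14)&(c[...,1]>120)}[k]
        b=max(blobs(m,20),key=lambda b:b[0]); uv=b[2]+[x0,y0]
        print(n,k,b[0],b[1],uv.round(1),ray(n,uv,z).round(3))
im=cv2.imread("pics/top0.png"); cv2.imwrite("pics/crop1.png",np.hstack([cv2.resize(im[130:270,160:310],None,fx=2.6,fy=2.6,interpolation=2),cv2.resize(cv2.imread("pics/scene0.png")[110:250,225:375],None,fx=2.6,fy=2.6,interpolation=2)]))
E
```

```text
top amber 671 [ 6 11 32 27] [216.5 196. ] [0.461 0.253 0.08 ]
top pad 1407 [16  7 43 43] [411.7 168.3] [ 0.518 -0.165  0.068]
top blue 622 [ 3  4 28 28] [284.7 195.6] [0.459 0.108 0.09 ]
top purple 614 [ 6  4 28 29] [241.7 152.6] [0.554 0.2   0.08 ]
top green 586 [ 5  4 30 26] [244.5 246.5] [0.354 0.193 0.08 ]Traceback (most recent call last):
  File "<stdin>", line 8, in <module>
ValueError: max() iterable argument is empty
```

Run:
```python
from h import *
p=telemetry.get_state(); 
for q in ([.518,-.165,.28],[.461,.253,.28],[.461,.253,.04],[.518,-.165,.1]):
    print(q,[None if (s:=solver.solve_ik(q,R(y))) is None else np.round(s,2) for y in (-np.pi/2,)])
env.movep([.50,-.165,.28],R(-np.pi/2)); 
T1=camera_params("wrist"); a=capture("wrist")
env.movep([.461,.253,.28],R(-np.pi/2)); env.pause(.2)
T2=camera_params("wrist"); b=capture("wrist")
cv2.imwrite("pics/w_both.png",np.vstack([a,b])[:,:,::-1])
import pickle; pickle.dump((T1,a,T2,b),open("w.pkl","wb"))
print(np.round(T2['extrinsics'],3),T2['fx'],telemetry.get_state()['time_s'])
cv2.imwrite("pics/w2.png",cv2.resize(np.hstack([a,b])[:,:,::-1],None,fx=.62,fy=.62,interpolation=cv2.INTER_AREA))
```

```text
[0.518, -0.165, 0.28] [array([ 0.7 ,  0.1 , -0.47,  1.65,  0.05,  1.4 , -1.35])]
[0.461, 0.253, 0.28] [array([ 0.59,  0.19, -1.26,  1.67,  0.18,  1.41, -2.26])]
[0.461, 0.253, 0.04] [array([ 0.37,  0.5 , -1.09,  1.94,  0.52,  1.02, -2.53])]
[0.518, -0.165, 0.1] [array([ 0.67,  0.25, -0.46,  1.87,  0.13,  1.05, -1.41])]
[[-0.002 -0.952 -0.305  0.539]
 [-1.     0.002 -0.     0.252]
 [ 0.001  0.305 -0.952  0.408]
 [ 0.     0.     0.     1.   ]] 320.33236444982714 3.85
```

View pics/w2.png

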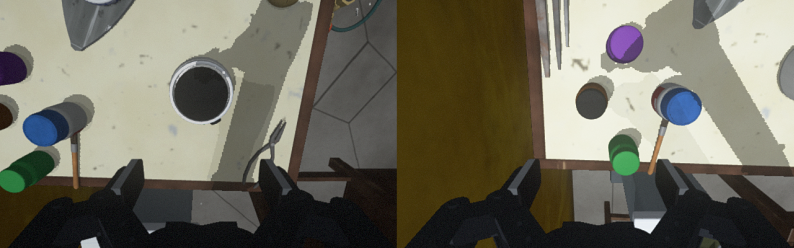

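The left half (over the mixer) shows the pad at about full-res (326,152). The right half shows the black cap with a brown body at (315,161), and purple, green and blue apart from it.

Run:
```python
from h import *
import pickle
T1,a,T2,b=pickle.load(open("w.pkl","rb"))
out=[]
for nm,T,im,(x0,y0,x1,y1),z in (("pad",T1,a,(265,85,390,210),.068),("amber",T2,b,(275,120,350,200),.08)):
    c=im[y0:y1,x0:x1].astype(int); g=c.max(2); sat=c.max(2)-c.min(2)
    m=(g<85)&(sat<22)
    m=cv2.morphologyEx(m.astype(np.uint8),cv2.MORPH_OPEN,np.ones((5,5)))
    B=max(blobs(m,100),key=lambda b:b[0])
    cn=max(cv2.findContours(m,cv2.RETR_EXTERNAL,cv2.CHAIN_APPROX_NONE)[0],key=cv2.contourArea)
    h=cv2.convexHull(cn); e=cv2.fitEllipse(h)
    print(nm,B[0],B[1],(B[2]+[x0,y0]).round(1),np.round(e[0],1)+[x0,y0],np.round(e[1],1))
    uv=np.array(e[0])+[x0,y0]; P=ray("wrist",uv,z,T); print(P.round(4))
    d=np.linalg.norm(P-np.array(T['extrinsics'])[:3,3]); print("diam",np.array(e[1])*d/T['fx'])
    v=im[y0:y1,x0:x1,::-1].copy(); cv2.ellipse(v,e,(0,255,0),1); out.append(cv2.resize(v,(360,360),interpolation=2))
cv2.imwrite("pics/fit.png",np.hstack(out))
```

```text
pad 6034 [16 23 87 88] [324.1 151.4] [324.1 151.4] [87.5 87.9]
[ 0.5199 -0.1666  0.068 ]
diam [0.09409007 0.09455533]
amber 1920 [14 22 50 50] [313.4 166.7] [313.5 166.7] [49.  49.6]
[0.4679 0.2629 0.08  ]
diam [0.05132655 0.05200184]
```

View pics/fit.png

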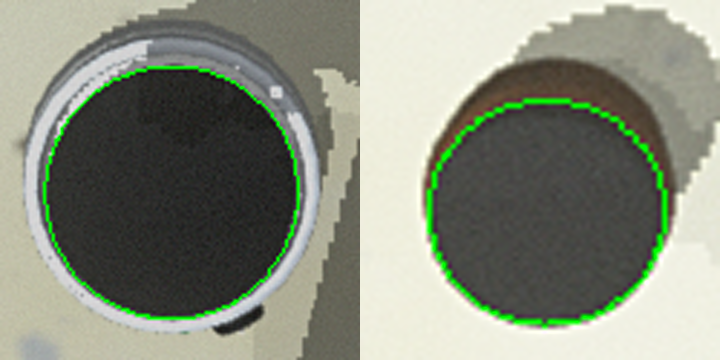

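Run:
```python
from h import *
Y=-np.pi/2; J=[.468,.263]; P=[.520,-.1666]
def st(t): s=telemetry.get_state(); print(t,round(s['time_s'],2),s['eef_pos'].round(4) if hasattr(s['eef_pos'],'round') else s['eef_pos'],np.round(s['contact_force'],2),round(s['width'],3))
env.move_linear(J+[.16],.15)
print(env.move_linear(J+[.040],.08,contact_N=8)); st("down")
effector.set_gripper(0.0,f_grip=60); st("grip")
env.move_linear(J+[.12],.08); st("lift")
env.move_linear(J+[.22],.15)
env.movep(P+[.22],R(Y)); env.pause(.3); st("over")
T=camera_params("wrist"); a=capture("wrist"); cv2.imwrite("pics/held.png",a[:,:,::-1])
```

```text
False
down 6.45 [0.4684 0.2632 0.0405] [0.47 1.05 0.02] 1.003
grip 6.83 [0.4686 0.2634 0.0409] [-1.2  -1.23  5.77] 0.657
lift 7.98 [0.4676 0.2627 0.1194] [ 0.33 -0.46 -0.96] 0.657
over 10.69 [ 0.5202 -0.1658  0.2201] [-0.29 -0.54 -0.42] 0.654
```

View pics/held.png

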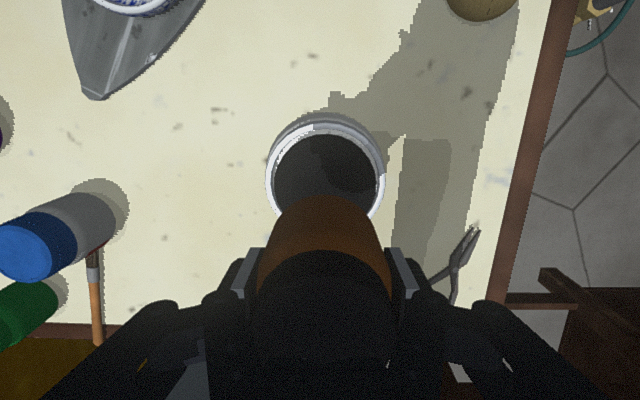

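The jar is held upright and centred (cap at about column 322), with the pad right below at (328,175). Next I press.

Run:
```python
from h import *
P=[.520,-.1666]
def st(t):
    s=telemetry.get_state(); print(t,round(s['time_s'],2),np.round(s['eef_pos'],4),np.round(s['contact_force'],2),round(s['width'],3)); return s
env.move_linear(P+[.122],.1); env.pause(.2); f0=st("pre")['contact_force'][2]
print(env.move_linear(P+[.100],.03,contact_N=6)); st("touch")
for z in np.arange(.099,.0925,-.001):
    env.move_linear(P+[z],.02); env.pause(.1); s=st("z%.3f"%z)
    if s['contact_force'][2]-f0>20: break
env.pause(1.3); st("held")
a=capture("wrist"); b=capture("scene"); cv2.imwrite("pics/press.png",np.vstack([a[130:330,180:480],cv2.resize(b[180:313,300:500],(300,200))])[:,:,::-1])
```

```text
pre 12.07 [ 0.5204 -0.1668  0.1226] [ 0.19 -0.85 -1.38] 0.657
True
touch 12.73 [ 0.52   -0.1666  0.1017] [-0.41 -0.58  4.41] 0.654
z0.099 13.11 [ 0.5201 -0.1667  0.0996] [-2.23  0.84  6.52] 0.656
z0.098 13.46 [ 0.5202 -0.1667  0.0989] [-2.07  0.68  7.46] 0.654
z0.097 13.81 [ 0.5203 -0.1667  0.0988] [-4.88  0.57 14.99] 0.655
z0.096 14.16 [ 0.5204 -0.1666  0.0987] [-8.05  0.85 20.67] 0.654
held 15.46 [ 0.5204 -0.1666  0.0987] [-8.12  0.51 20.5 ] 0.656
```

View pics/press.png

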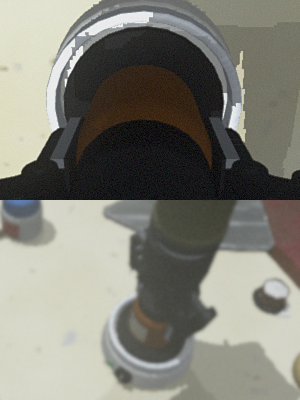

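The pad is on its stop: the force rises with no further travel, at TCP z 0.0987 = 0.0409 + 0.058. The jar is upright and central on the pad, and it was held down for 1.3 s and more. Next I put it back.

Run:
```python
from h import *
Y=-np.pi/2; J=[.468,.263]; P=[.520,-.1666]
def st(t):
    s=telemetry.get_state(); print(t,round(s['time_s'],2),np.round(s['eef_pos'],4),np.round(s['contact_force'],2),round(s['width'],3)); return s
env.move_linear(P+[.12],.05); env.move_linear(P+[.22],.15)
env.movep(J+[.22],R(Y)); env.move_linear(J+[.06],.12); env.pause(.2); st("above")
print(env.move_linear(J+[.0395],.02,contact_N=4)); st("placed")
effector.set_gripper(1.0); env.pause(.3); st("open")
env.move_linear(J+[.16],.08); env.move_linear(J+[.28],.15); env.pause(.3); st("up")
T=camera_params("wrist"); a=capture("wrist"); b=capture("scene")
cv2.imwrite("pics/end.png",np.vstack([a[60:290,150:550],cv2.resize(b[110:310,220:480],(400,308))])[:,:,::-1])
x0,y0,x1,y1=275,120,350,200; c=a[y0:y1,x0:x1].astype(int); m=(c.max(2)<85)&(np.ptp(c,2)<22)
B=max(blobs(m,100),key=lambda b:b[0]); print(B[0],B[1],ray("wrist",B[2]+[x0,y0],.08,T))
```

```text
above 20.28 [0.4684 0.2631 0.0605] [-0.38  0.3  -1.42] 0.656
True
placed 21.17 [0.4678 0.2629 0.0409] [-0.29 -0.66  4.76] 0.656
open 21.88 [0.4669 0.2622 0.0399] [-0.69  0.1  -0.36] 0.997
up 24.77 [0.4678 0.2629 0.2794] [ 0.15 -0.28 -0.84] 1.001
1908 [25 28 49 50] [0.46761089 0.26280003 0.08      ]
```

View pics/end.png

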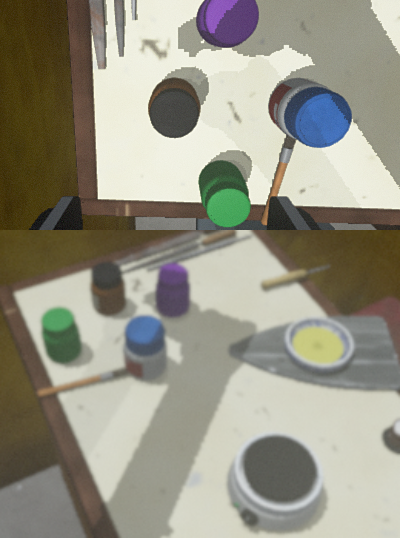

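The amber jar stands upright in its old place, released. The blue-capped jar has not moved, and the pad is back up.

```bash
python3 -c "
from plant import *
job_done()"
```

```text
the job is handed in; nothing more can be done
```

The job is done and handed in at about 25 s of the 56 s allowed; `job_done` gives no verdict.

- **Mixing:** I gripped the amber, black-capped jar at 45 mm and pressed it on the middle of the mixer pad. The pad was on its stop: the tool force rose to about 20 N with no further travel, and the jar's underside came to about 58 mm, the fully-down height. I held it there for at least 1.3 s.
- **Setting down:** I lowered the jar on contact to its original spot on the bare bench, opened the gripper and backed off.
- **Last checks:** The jar stands upright at (0.468, 0.263), within 1 mm of where it started. By eye in the last picture, the blue-capped jar has not moved and the pad is back up. The gripper is clear of everything.
- **Disagreement:** The first top-camera estimate put the jar about 12 mm off (0.461, 0.253), because its mask included part of the body. I used the close wrist-camera fit instead, and its cap diameter matched the 52 mm given.

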